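# Pack the fitting kit into its tray

### The job

Pack the kit tray for the next fitting job: put the sanding block, the tape measure, the small squat packing block and the low wax pot each upright and flat down in the pocket that is cut for it. Leave the bigger tin and the longer wooden offcut where they stand; they do not belong in the kit.

Things in the scene. Friction and masses are not known exactly. Their poses are not given: they have to be found in the camera images.
- sanding_block: Sanding block: brown cork block wrapped below in abrasive paper, 104 x 59 x 30 mm (x, y, z), lying flat, 0.06 kg. Origin at the centre of its underside, x along its length.
- tape_measure: Tape measure: yellow case with a dark panel, standing on its narrow base, 90 x 32 x 62 mm (x, y, z) over all. Origin at the bottom, in the middle of that length: the case reaches from x = -45 to +23 mm, a low tongue of drawn-out tape on to +45 mm. Grip the case across y, at x = -11 mm, near the top. z up.
- packing_block: Packing block: the small squat wooden block with saw lines on its top, 60 x 55 x 45 mm (x, y, z). Origin at the centre of its underside.
- wax_pot: Wax pot: the low round white pot with a blue band and a screw lid, 69 mm in diameter and 41 mm high, standing upright. Origin at the centre of its underside.
- tin: Tin that does NOT belong in the kit: round, 75 mm in diameter and 58 mm high (bigger and taller than the wax pot). Origin at the centre of its underside. Stays where it is.
- offcut: Wooden offcut that does NOT belong in the kit: like the packing block but longer and lower, 85 x 50 x 36 mm (x, y, z). Origin at the centre of its underside. Stays where it is.
- insert_long: Pale wood insert with the largest rectangular pocket, 120 x 75 mm (x, y), cut for the sanding block. Fixed in a wooden kit tray (280 x 240 mm, dark floor, wall top 18 mm above the bench) beside three others of 130 x 110 x 10 mm; their places vary. Origin: centre of its underside (the tray floor, 6 mm above the bench), x along the 130 mm side; pocket centred on it, right through, 10 mm deep.
- insert_narrow: Pale wood insert with a narrow oblong pocket, 106 x 48 mm (x, y), cut for the upright tape measure. Fixed in a wooden kit tray (280 x 240 mm, dark floor, wall top 18 mm above the bench) beside three others of 130 x 110 x 10 mm; their places vary. Origin: centre of its underside (the tray floor, 6 mm above the bench), x along the 130 mm side; pocket centred on it, right through, 10 mm deep.
- insert_square: Pale wood insert with a small, almost square pocket, 76 x 71 mm (x, y), cut for the packing block. Fixed in a wooden kit tray (280 x 240 mm, dark floor, wall top 18 mm above the bench) beside three others of 130 x 110 x 10 mm; their places vary. Origin: centre of its underside (the tray floor, 6 mm above the bench), x along the 130 mm side; pocket centred on it, right through, 10 mm deep.
- insert_round: Pale wood insert with a round pocket, 85 mm in diameter, cut for the wax pot. Fixed in a wooden kit tray (280 x 240 mm, dark floor, wall top 18 mm above the bench) beside three others of 130 x 110 x 10 mm; their places vary. Origin: centre of its underside (the tray floor, 6 mm above the bench), x along the 130 mm side; pocket centred on it, right through, 10 mm deep.
There are look-alikes about, which are no part of the job. Leave any turquoise look-alike of the packing_block alone.

How it is judged (in metres and radians):
At the end, for the whole second after the job is handed in: Each of the four kit things stands upright on the floor of its own pocket (underside within 4 mm of it), within 15 mm of the pocket's centre (tape measure 22 mm), tilted less than 0.1 rad, released and at rest; tin and longer offcut within 30 mm of where they started (horizontal distance between sanding_block and insert_long below 0.015 m and z of sanding_block in the frame of insert_long below 0.004 m and angle between each of sanding_block, tape_measure, packing_block, wax_pot's own z axis and vertical below 0.1 rad and linear speed of each of sanding_block, tape_measure, packing_block, wax_pot below 0.02 m/s and contact force between each of sanding_block, tape_measure, packing_block, wax_pot and the fingers below 0.1 N and horizontal distance between tape_measure and insert_narrow below 0.022 m and z of tape_measure in the frame of insert_narrow below 0.004 m and horizontal distance between packing_block and insert_square below 0.015 m and z of packing_block in the frame of insert_square below 0.004 m and horizontal distance between wax_pot and insert_round below 0.015 m and z of wax_pot in the frame of insert_round below 0.004 m and distance of each of tin, offcut from where it was at the start of the episode below 0.03 m); the robot touches nothing.
It fails at once if the tin is moved more than 30 mm (distance of tin from where it was at the start of the episode above 0.03 m).
It fails at once if the longer offcut is moved more than 30 mm (distance of offcut from where it was at the start of the episode above 0.03 m).
It also fails if it takes over 109 s, if anything falls off the work surface, if the arm or the gripper's body presses on something with over 40 N, if the wrist force passes 120 N, or if a joint passes its speed limit or range.

### The arm

A 6-joint arm with a two-finger parallel gripper is mounted at the origin on a cart in front of the work surface, level with it; the furniture and walls round the work are solid. World frame = base frame: x ahead of the robot, y to its left, z up, the work surface at z = 0. Lengths are in m, angles in degrees, forces in N, time in s.
With the tool pointing down it reaches from about 0.4 to 0.925 m from the base axis. Payload 12.5 kg.
Tool frame: the origin (TCP) lies between the finger pads; the fingertips stand 17 mm ahead of it and the grasp point (between the pads) lies 2 mm behind it; z points along the fingers, y is the line along which they close (so a half turn about z gives the same grasp; the last joint's range is limited). The gripper opens to 95 mm and grips with 3 to 60 N. Pads are 20 mm wide; open, the fingers measure 119 mm over their backs; the gripper's body (75 mm by 180 mm) begins 59 mm behind the grasp point.
Start: joints at [63.85, 28.126, 89.318, -0, 62.55, -6.05], TCP at [0.215, 0.587, 0.232] pointing down, gripper open.
Joint ranges: [-177.58, 177.58], [-47.91, 125.51], [2.72, 160], [-65.01, 245.01], [3.68, 167.84], [-153.87, 153.87]. Speed limits (degrees/s): [127.2, 127.2, 159.86, 180, 180, 180].

### API

Orientations are given as a 3x3 rotation matrix whose columns are the frame's x, y, z axes.
In Python, from station import bot, viewer, workorder gives the robot as it stands. The module is installed in compiled form; this text tells all that it offers.
- The arm moves only by the tool drive_tool, never from a script. Its argument "steps" is one flat list of numbers, 7 for each row, row after row: the shift along the tool's x, y, z in m, then the turn, a rotation vector about the tool's x, y, z in degrees, then the finger opening in m, from 0 to 0.0951. In form: [x, y, z, wx, wy, wz, jaw, x, y, z, wx, wy, wz, jaw, ...]. A call has 1 to 20 rows; each row shifts and turns the commanded pose from where the row before left it, along the tool's axes as they then stand; what a row does not reach is not made up. A row lasts 1/12 s, in which the tool goes at most 41.7 mm and 7.16 degrees, less where a joint would pass 70% of its speed; a pose out of reach is approached as far as the arm can. A call is refused whole if a number of a shift passes 0.0417 or a number of a turn 7.16, either way. A call with a gripper value outside its range is refused whole. The fingers move at their own pace and stop on an object; "newtons" is the grip in N (left out, the last holds). Time passes only in rows, so rows that do not move let the fingers close. It gives the time, the measured TCP pose, the force, the opening and the grip force at its end, in the units of the state.
- bot.get_state(): the state, without advancing time (a new reading comes with each control period).
- viewer.read_camera(name): name is "scene" or "side" or "wrist"; returns the picture (480x640x3 uint8, red, green, blue); there is no depth.
- viewer.camera_model(name): a dict with "camera_matrix" (3x3 intrinsics, pixels), "T" (4x4, takes a point from camera to world coordinates); the wrist camera has in their place "mount" (4x4, takes a point from camera to tool coordinates, whose origin is the TCP and whose axes are the flange's). Camera axes: x right, y down, z forward; pixel columns grow to the right and rows downward; lengths in m; the calibration is good to about 2 mm. The wrist camera is an equidistant fisheye: a pixel r from the principal point sees the ray r / f radians off the axis. A picture is of the moment at which its call begins: read the wrist's pose just before it. camera_model takes no time and is no camera call.
- workorder.job_done(): hands the job in; it is judged then, once.
The state is a dict: "clock": time; "q": joint angles; "joint_velocities": joint speeds; "tau": joint torques, N m; "position": TCP position; "tool_rot": TCP orientation; "force": force on the tool from outside, world axes, zero at the start; "torque": the same for the moment, N m; "grip_width": opening from 0.0 (shut) to 1.0 (fully open); "grip_force": force on a finger pad.
Only numpy, scipy, OpenCV 4.12 (cv2) and the standard library are available. Lean on these libraries where they do the work, as an engineer would, in place of code of your own. Each camera call takes 0.05 s, during which the arm holds its last target. There are 200 camera calls.

## Working session

There is one attempt and no reset: what is moved stays moved. The work goes in short steps, Python scripts to look and compute and a tool call to move; the robot and the scene stay as the last step left them, time stands still between calls to the robot, and variables do not carry over. Pictures are saved under pics/ and viewed, at most 14 in all, crops included, and the job is handed in when it is done.

Besides the shell and the picture viewer there is one more tool, called after ">>>" as name(argument=value, ...) on one line, values as JSON. drive_tool: Moves the arm, as the interface text tells. Its arguments: {"type":"object","properties":{"steps":{"type":"array","items":{"type":"number"}},"newtons":{"type":"number"}},"required":["steps"]}

```bash
mkdir -p pics; cat > h.py <<'E'
import numpy as np, cv2
from station import bot, viewer, workorder
def snap(n,f):
    im=viewer.read_camera(n); cv2.imwrite('pics/'+f,im[:,:,::-1]); return im
def ray(name,u,v,z):
    m=viewer.camera_model(name);K=np.array(m['camera_matrix']);T=np.array(m['T'])
    d=T[:3,:3]@np.linalg.solve(K,[u,v,1]);o=T[:3,3];return o+d*(z-o[2])/d[2]
E
python3 - <<'E'
from h import *
np.set_printoptions(precision=4,suppress=True)
s=bot.get_state();print(s)
for n in('scene','side','wrist'):
    snap(n,n+'0.png');print(viewer.camera_model(n))
E
```

```text
{'clock': 0.0, 'q': array([63.8504, 28.1637, 89.3503, -0.0004, 62.5479, -6.0499]), 'joint_velocities': array([-0.1067,  0.012 , -0.0194,  0.0383,  0.0882, -0.0444]), 'tau': array([  0.0015, -61.2632, -25.8192,   0.0693,   0.048 ,  -0.0001]), 'position': array([0.2147, 0.5867, 0.2311]), 'tool_rot': array([[-0.9391,  0.3437, -0.0005],
       [ 0.3437,  0.9391, -0.001 ],
       [ 0.0001, -0.0011, -1.    ]]), 'force': array([ 0.6325, -0.1708,  0.473 ]), 'torque': array([0.0675, 0.027 , 0.0082]), 'grip_force': 0.0, 'grip_width': 0.9998229025807375}
{'camera_matrix': array([[567.3933,   0.    , 317.9919],
       [  0.    , 567.3933, 244.6241],
       [  0.    ,   0.    ,   1.    ]]), 'T': array([[ 0.9922,  0.0719, -0.1022,  0.6558],
       [ 0.1229, -0.4121,  0.9028, -1.3889],
       [ 0.0228, -0.9083, -0.4177,  0.7234],
       [ 0.    ,  0.    ,  0.    ,  1.    ]])}
{'camera_matrix': array([[620.9658,   0.    , 314.8391],
       [  0.    , 620.9658, 225.9081],
       [  0.    ,   0.    ,   1.    ]]), 'T': array([[-0.966 ,  0.1441, -0.2146,  0.8338],
       [ 0.2582,  0.4974, -0.8282,  1.4926],
       [-0.0126, -0.8554, -0.5177,  0.9265],
       [ 0.    ,  0.    ,  0.    ,  1.    ]])}
{'camera_matrix': array([[371.6483,   0.    , 319.5412],
       [  0.    , 371.6483, 235.3339],
       [  0.    ,   0.    ,   1.    ]]), 'mount': array([[-0.0005, -0.955 , -0.2965,  0.0833],
       [ 1.    , -0.0004, -0.0005, -0.0001],
       [ 0.0003, -0.2965,  0.955 , -0.1525],
       [ 0.    ,  0.    ,  0.    ,  1.    ]])}
```

View pics/scene0.png

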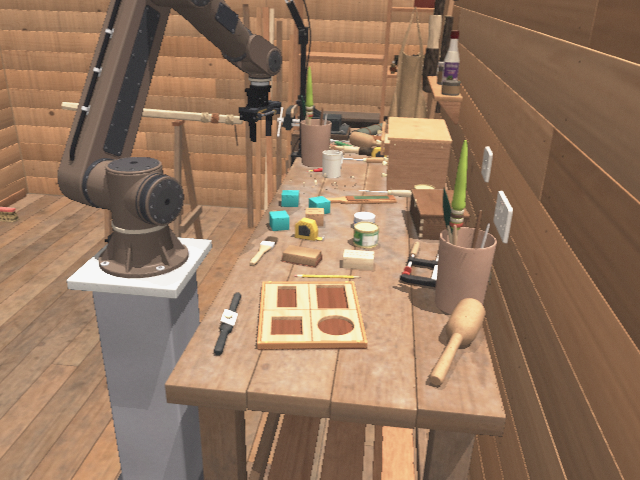

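View pics/side0.png

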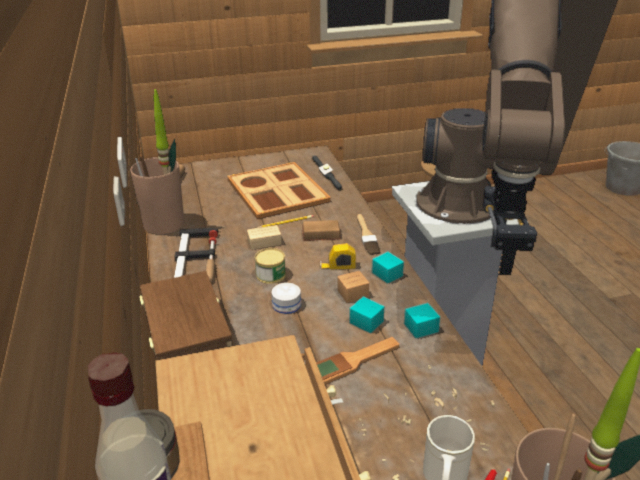

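View pics/wrist0.png

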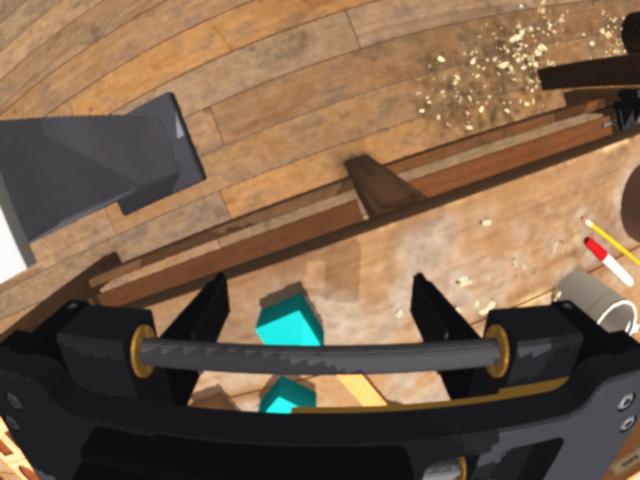

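The scene camera shows the tray around (312,313), two long blocks at (302,257) and (358,259), the tape at (307,230), the tin at (366,236), the pot at (364,220), the wooden block at (315,215), and turquoise look-alikes. The wrist view is mostly blocked by the gripper. I'll enlarge the two fixed views.

```bash
python3 - <<'E'
from h import *
a=cv2.imread('pics/scene0.png')[185:353,245:395]; b=cv2.imread('pics/side0.png')[155:335,215:415]
cv2.imwrite('pics/ca.png',cv2.resize(a,None,fx=3.5,fy=3.5,interpolation=2))
cv2.imwrite('pics/cb.png',cv2.resize(b,None,fx=3.3,fy=3.3,interpolation=2))
E
```

```text
(no output)
```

View pics/ca.png

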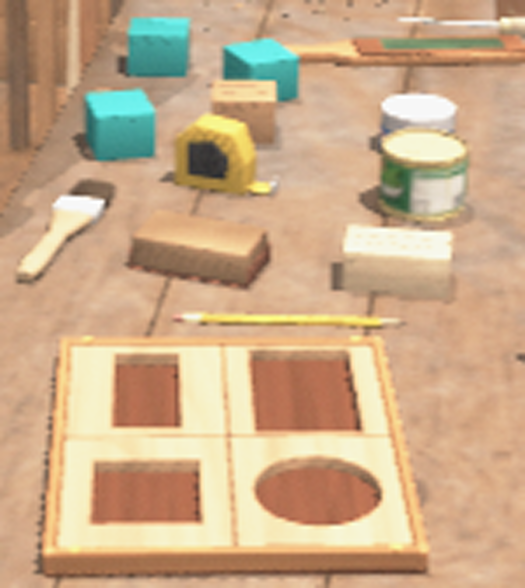

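View pics/cb.png

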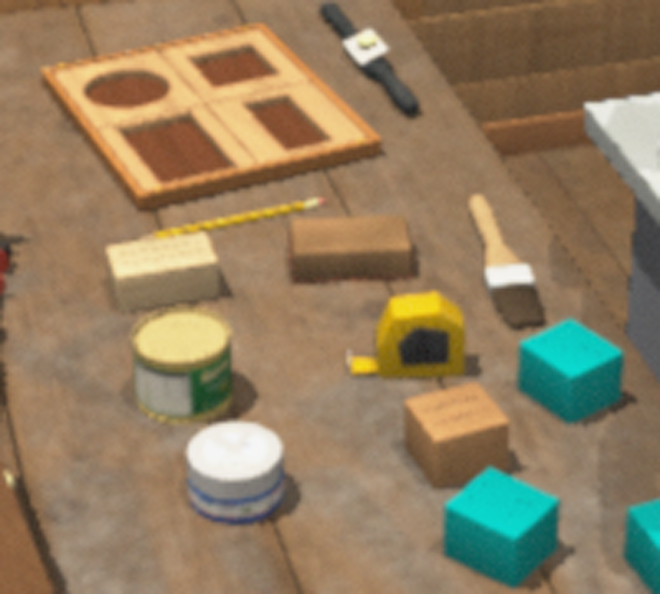

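```bash
python3 - <<'E'
from h import *
np.set_printoptions(precision=4,suppress=True)
A=lambda u,v,z:ray('scene',245+(u+.5)/3.5-.5,185+(v+.5)/3.5-.5,z)[:2]
B=lambda u,v,z:ray('side',215+(u+.5)/3.3-.5,155+(v+.5)/3.3-.5,z)[:2]
def p(n,f,z,*uv): print(n,z,*[f(u,v,z) for u,v in uv])
p('tray A',A,.018,(62,338),(383,338),(427,550),(43,550))
p('tray B',B,.018,(42,75),(262,25),(380,143),(142,193))
p('TL A',A,.016,(115,355),(179,355),(182,427),(113,427))
p('TR A',A,.016,(249,352),(351,350),(360,430),(254,431))
p('BL A',A,.016,(94,461),(200,461),(202,523),(91,524))
p('rnd A',A,.016,(254,491),(382,491),(318,457),(318,524))
p('large B',B,.016,(117,135),(190,117),(236,167),(163,183))
p('narrow B',B,.016,(246,107),(286,97),(329,140),(290,152))
p('far B',B,.016,(190,62),(250,47),(279,73),(220,88))
p('rnd B',B,.016,(84,89),(170,86),(126,69),(126,109))
p('sand A top',A,.03,(132,245),(150,212),(269,229),(250,262))
p('sand B top',B,.03,(292,219),(409,217),(412,250),(290,251))
p('pack A top',A,.045,(213,82),(276,82),(276,107),(212,105))
p('pack B top',B,.045,(406,404),(476,384),(507,420),(432,443))
p('offc A top',A,.036,(347,227),(453,231),(452,262),(343,258))
p('offc B top',B,.036,(108,246),(210,234),(218,265),(118,280))
p('pot A top',A,.041,(381,112),(456,112),(418,95))
p('pot B top',B,.041,(187,459),(284,459),(236,425),(236,492))
p('tin A',A,.058,(380,147),(467,147),(424,130))
p('tin B',B,.058,(134,337),(231,337),(182,313),(182,365))
p('tape A base',A,0,(178,184),(256,192),(274,188))
p('tape B base',B,0,(350,373),(383,377),(464,375))
p('tape B top',B,.062,(395,297),(440,295),(437,310),(394,312))
p('tape A top',A,.062,(195,120),(235,116))
E
```

```text
tray A 0.018 [ 0.3686 -0.1149] [ 0.6046 -0.0755] [ 0.6499 -0.3482] [ 0.4148 -0.3853]
tray B 0.018 [ 0.6521 -0.335 ] [ 0.4171 -0.3851] [ 0.3709 -0.107 ] [ 0.5996 -0.0773]
TL A 0.016 [ 0.4115 -0.1305] [ 0.4578 -0.1228] [ 0.4759 -0.2234] [ 0.4292 -0.231 ]
TR A 0.016 [ 0.5079 -0.1098] [ 0.5822 -0.0944] [ 0.5975 -0.2077] [ 0.5255 -0.2207]
BL A 0.016 [ 0.425  -0.2761] [ 0.4947 -0.2648] [ 0.5069 -0.3376] [ 0.4378 -0.3497]
rnd A 0.016 [ 0.5349 -0.2955] [ 0.6176 -0.2823] [ 0.5722 -0.2472] [ 0.5798 -0.3272]
large B 0.016 [ 0.6018 -0.1946] [ 0.5288 -0.2106] [ 0.5081 -0.1035] [ 0.5776 -0.0932]
narrow B 0.016 [ 0.4731 -0.2156] [ 0.4312 -0.225 ] [ 0.4137 -0.1294] [ 0.4541 -0.1171]
far B 0.016 [ 0.5051 -0.3259] [ 0.4398 -0.3422] [ 0.4255 -0.2771] [ 0.4885 -0.2617]
rnd B 0.016 [ 0.6165 -0.2971] [ 0.5345 -0.2797] [ 0.5694 -0.3286] [ 0.5845 -0.244 ]
sand A top 0.03 [0.3957 0.0258] [0.3991 0.0905] [0.5007 0.0745] [0.493  0.0112]
sand B top 0.03 [0.4871 0.0234] [0.3899 0.0481] [0.4031 0.1005] [0.5014 0.0737]
pack A top 0.045 [0.4131 0.3589] [0.4721 0.3698] [0.4794 0.306 ] [0.4206 0.3004]
pack B top 0.045 [0.477 0.328] [0.4199 0.3181] [0.4126 0.3668] [0.4729 0.3782]
offc A top 0.036 [0.5643 0.0765] [0.6504 0.0837] [0.6515 0.026 ] [0.5659 0.0186]
offc B top 0.036 [0.6476 0.0332] [0.5617 0.038 ] [0.5657 0.088 ] [0.6487 0.0879]
pot A top 0.041 [0.5756 0.3211] [0.6444 0.3336] [0.6074 0.3706]
pot B top 0.041 [0.6435 0.3435] [0.5774 0.3623] [0.6012 0.3136] [0.6183 0.3895]
tin A 0.058 [0.5822 0.197 ] [0.6568 0.2104] [0.618  0.2426]
tin B 0.058 [0.6555 0.2058] [0.5848 0.2262] [0.6139 0.1834] [0.6278 0.2524]
tape A base 0 [0.4024 0.2178] [0.4735 0.2125] [0.4883 0.224 ]
tape B base 0 [0.4891 0.2168] [0.4657 0.2292] [0.404  0.2441]
tape B top 0.062 [0.4514 0.213 ] [0.417 0.22 ] [0.4257 0.2396] [0.4582 0.2331]
tape A top 0.062 [0.4169 0.2199] [0.4504 0.2356]
```

The crops show every kit item clearly. The packing block is the brown block with saw lines, the offcut is pale, and the sanding block is brown with a dark lower edge. The two views agree on tray yaw ≈9.5°, and the sizes check out. Before moving, I'll check how much room there is near the turquoise blocks and the box.

```bash
cat >> h.py <<'E'
def go(x,y,z,yaw):
    """shift in current tool axes, then wz, to reach pose with closing axis at world yaw"""
    s=bot.get_state();R=np.array(s['tool_rot']);d=R.T@(np.array([x,y,z])-s['position'])
    c=np.degrees(np.arctan2(R[1,1],R[0,1])); w=(c-yaw+90)%180-90
    tl=np.degrees(np.arcsin(np.linalg.norm(R[:2,2])))
    print('t',s['clock'],'pos',np.round(s['position'],4),'yaw',round(c,2),'tilt',round(tl,2),'q6',round(s['q'][5],1),'-> shift',np.round(d,4),'n',np.round(np.linalg.norm(d)/.04,1),'wz',round(w,2),'rot rows',round(abs(w)/7,1))
E
python3 - <<'E'
from h import *
B=lambda u,v,z:np.round(ray('side',215+(u+.5)/3.3-.5,155+(v+.5)/3.3-.5,z)[:2],3)
print([B(*p,.045) for p in[(502,470),(558,510),(515,546),(445,528)]],[B(*p,.045) for p in[(569,322),(623,358),(572,386),(519,365)]])
for z in(.05,.1,.15): print('box',[np.round(ray('side',*p,z)[:2],3) for p in [(141,290),(212,273),(229,341)]])
go(.610,.342,.14,80)
E
```

```text
[array([0.435, 0.421]), array([0.413, 0.473]), array([0.454, 0.501]), array([0.493, 0.471])] [array([0.325, 0.259]), array([0.303, 0.317]), array([0.353, 0.34 ]), array([0.381, 0.304])]
box [array([0.937, 0.257]), array([0.768, 0.234]), array([0.763, 0.49 ])]
box [array([0.931, 0.328]), array([0.772, 0.306]), array([0.767, 0.547])]
box [array([0.925, 0.398]), array([0.775, 0.378]), array([0.771, 0.604])]
t 0.15 pos [0.2147 0.5868 0.2312] yaw 69.9 tilt 0.05 q6 -6.1 -> shift [-0.4553 -0.094   0.0912] n 11.8 wz -10.1 rot rows 1.4
```

>>> drive_tool(steps=[-0.035, -0.0072, 0.002, 0, 0, 0, 0.095, -0.035, -0.0072, 0.002, 0, 0, 0, 0.095, -0.035, -0.0072, 0.002, 0, 0, 0, 0.095, -0.035, -0.0072, 0.002, 0, 0, 0, 0.095, -0.035, -0.0072, 0.002, 0, 0, 0, 0.095, -0.035, -0.0072, 0.002, 0, 0, 0, 0.095, -0.035, -0.0072, 0.002, 0, 0, 0, 0.095, -0.035, -0.0072, 0.002, 0, 0, 0, 0.095, -0.035, -0.0072, 0.002, 0, 0, 0, 0.095, -0.035, -0.0072, 0.002, 0, 0, 0, 0.095, -0.035, -0.0072, 0.002, 0, 0, 0, 0.095, -0.035, -0.0072, 0.002, 0, 0, 0, 0.095, -0.035, -0.0072, 0.002, 0, 0, -5, 0.095, 0, 0, 0.02, 0, 0, -5, 0.095, 0, 0, 0.02, 0, 0, 0, 0.095, 0, 0, 0.02, 0, 0, 0, 0.095, 0, 0, 0, 0, 0, 0, 0.095, 0, 0, 0, 0, 0, 0, 0.095])

```text
clock: 1.65
position: [0.6096, 0.3426, 0.1449]
tool_rot: [[-0.984, 0.175, -0.002], [0.175, 0.984, -0.001], [0.002, -0.001, -1.0]]
force: [-0.2, -0.2, 0.8]
grip_width: 1.003
grip_force: 0.0
```

```bash
python3 - <<'E'
from h import *
go(.610,.342,.033,80)
snap('wrist','w1.png')
E
```

```text
t 1.65 pos [0.6096 0.3426 0.1449] yaw 79.9 tilt 0.12 q6 -56.0 -> shift [-0.0007 -0.0004  0.1119] n 2.8 wz -0.1 rot rows 0.0
```

View pics/w1.png

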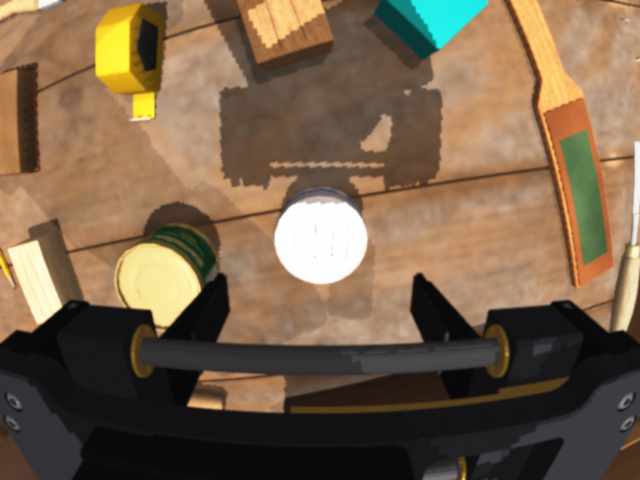

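The wrist view shows the pot lid centred at (321,236) and clear of both fingers. I'll convert that to a world position.

```bash
cat >> h.py <<'E'
def wray(u,v,z,s=None):
    s=s or bot.get_state();m=viewer.camera_model('wrist');K=m['camera_matrix'];M=np.array(m['mount'])
    x,y=(u-K[0,2])/K[0,0],(v-K[1,2])/K[1,1];r=np.hypot(x,y)+1e-12
    d=np.array([x/r*np.sin(r),y/r*np.sin(r),np.cos(r)]);R=np.array(s['tool_rot'])
    o=s['position']+R@M[:3,3];d=R@M[:3,:3]@d;return np.round(o+d*(z-o[2])/d[2],4)
E
python3 - <<'E'
from h import *
for p in[(321,236),(275,240),(367,238),(321,282)]:print(wray(*p,.041))
print('pack',[wray(*p,.045) for p in[(258,64),(332,43)]],'tape tongue end z.005',wray(142,120,.008))
E
```

```text
[0.6074 0.3441 0.041 ]
[0.6045 0.3104 0.041 ]
[0.6148 0.377  0.041 ]
[0.6434 0.3377 0.041 ]
pack [array([0.4793, 0.3238, 0.045 ]), array([0.4744, 0.3752, 0.045 ])] tape tongue end z.005 [0.4921 0.2137 0.008 ]
```

>>> drive_tool(steps=[0, 0.001, 0.028, 0, 0, 0, 0.095, 0, 0, 0.028, 0, 0, 0, 0.095, 0, 0, 0.028, 0, 0, 0, 0.095, 0, 0, 0.018, 0, 0, 0, 0.095, 0, 0, 0.009, 0, 0, 0, 0.095, 0, 0, 0, 0, 0, 0, 0.095, 0, 0, 0, 0, 0, 0, 0.055, 0, 0, 0, 0, 0, 0, 0.055, 0, 0, 0, 0, 0, 0, 0.055, 0, 0, 0, 0, 0, 0, 0.055, 0, 0, 0, 0, 0, 0, 0.055, 0, 0, 0, 0, 0, 0, 0.055, 0, 0, 0, 0, 0, 0, 0.055, 0, 0, 0, 0, 0, 0, 0.055], newtons=15)

```text
clock: 2.87
position: [0.6104, 0.3438, 0.0357]
tool_rot: [[-0.984, 0.175, 0.001], [0.175, 0.984, 0.001], [-0.001, 0.001, -1.0]]
force: [-1.3, -1.4, 7.7]
grip_width: 0.717
grip_force: 15.0
```

>>> drive_tool(steps=[0, 0, -0.03, 0, 0, 0, 0.055, 0, 0, -0.03, 0, 0, 0, 0.055, 0, 0, -0.03, 0, 0, 0, 0.055, 0, 0, -0.03, 0, 0, 0, 0.055, -0.005, -0.038, 0, 0, 0, 0, 0.055, -0.005, -0.04, 0, 0, 0, 0, 0.055, -0.005, -0.04, 0, 0, 0, 0, 0.055, -0.005, -0.04, 0, 0, 0, 0, 0.055, -0.005, -0.04, 0, 0, 0, 0, 0.055, -0.005, -0.04, 0, 0, 0, 0, 0.055, -0.005, -0.04, 0, 0, 0, 0, 0.055, -0.005, -0.04, 0, 0, 0, 0, 0.055, -0.005, -0.04, 0, 0, 0, 0, 0.055, -0.005, -0.04, 0, 0, 0, 0, 0.055, -0.005, -0.04, 0, 0, 0, 0, 0.055, -0.005, -0.04, 0, 0, 0, 0, 0.055, -0.005, -0.04, 0, 0, 0, 0, 0.055, -0.005, -0.04, 0, 0, 0, 0, 0.055, -0.005, -0.04, 0, 0, 0, 0, 0.055, -0.003, -0.03, 0, 0, 0, 0, 0.055])

```text
clock: 4.53
position: [0.5762, -0.2914, 0.1546]
tool_rot: [[-0.984, 0.177, 0.0], [0.177, 0.984, -0.0], [-0.0, -0.0, -1.0]]
force: [1.0, 0.5, -1.8]
grip_width: 0.715
grip_force: 15.0
```

>>> drive_tool(steps=[0, 0, 0, 0, 0, 0, 0.055, 0, 0, 0, 0, 0, 0, 0.055, 0, 0, 0, 0, 0, 0, 0.055])

```text
clock: 4.78
position: [0.5765, -0.2879, 0.1544]
tool_rot: [[-0.984, 0.176, -0.0], [0.176, 0.984, 0.001], [0.001, 0.001, -1.0]]
force: [-0.5, 0.2, -1.2]
grip_width: 0.72
grip_force: 15.0
```

```bash
python3 - <<'E'
from h import *
go(.5755,-.286,.042,80);snap('wrist','w2.png')
E
```

```text
t 4.7833 pos [ 0.5765 -0.2879  0.1544] yaw 79.88 tilt 0.04 q6 -112.3 -> shift [0.0012 0.0016 0.1124] n 2.8 wz -0.12 rot rows 0.0
```

View pics/w2.png

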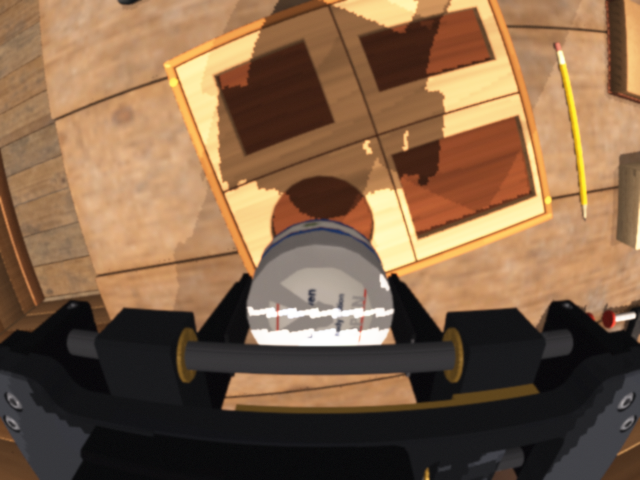

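The pot is held level over the round pocket. All four pockets are in this view, so I'll use it to refine their positions.

```bash
python3 - <<'E'
from h import *
for n,c in dict(sq=[(215,73),(303,41),(333,121),(245,154)],nar=[(361,39),(478,8),(496,60),(379,90)],lar=[(393,155),(519,116),(538,195),(419,238)],tray=[(378,134)]).items():
    P=np.array([wray(*p,.016)[:2] for p in c]);print(n,P.mean(0),P.tolist())
print([wray(*p,.016)[:2] for p in[(272,222),(373,222),(322,177)]])
E
```

```text
sq [ 0.4666  -0.30445] [[0.4376, -0.3463], [0.4275, -0.274], [0.4944, -0.2625], [0.5069, -0.335]]
nar [ 0.445525 -0.1744  ] [[0.4332, -0.2297], [0.4136, -0.1262], [0.4596, -0.1187], [0.4757, -0.223]]
lar [ 0.55445  -0.154775] [[0.5282, -0.2201], [0.5087, -0.1035], [0.5805, -0.0887], [0.6004, -0.2068]]
tray [ 0.51   -0.2295] [[0.51, -0.2295]]
[array([ 0.5654, -0.325 ]), array([ 0.5799, -0.2439]), array([ 0.5364, -0.2785])]
```

>>> drive_tool(steps=[0.001, 0.001, 0.03, 0, 0, 0, 0.055, 0, 0, 0.03, 0, 0, 0, 0.055, 0, 0, 0.025, 0, 0, 0, 0.055, 0, 0, 0.015, 0, 0, 0, 0.055, 0, 0, 0.007, 0, 0, 0, 0.055, 0, 0, 0.005, 0, 0, 0, 0.055, 0, 0, 0, 0, 0, 0, 0.055, 0, 0, 0, 0, 0, 0, 0.055])

```text
clock: 5.5
position: [0.5765, -0.2869, 0.0435]
tool_rot: [[-0.985, 0.175, 0.001], [0.175, 0.985, -0.001], [-0.001, -0.0, -1.0]]
force: [-0.8, -0.8, -1.3]
grip_width: 0.72
grip_force: 15.0
```

>>> drive_tool(steps=[0, 0, 0.0015, 0, 0, 0, 0.055, 0, 0, 0, 0, 0, 0, 0.09, 0, 0, 0, 0, 0, 0, 0.09, 0, 0, 0, 0, 0, 0, 0.09, 0, 0, 0, 0, 0, 0, 0.09, 0, 0, -0.015, 0, 0, 0, 0.09, 0, 0, -0.035, 0, 0, 0, 0.09, 0, 0, -0.035, 0, 0, 0, 0.09, 0, 0, -0.035, 0, 0, 0, 0.09, 0, 0, 0, 0, 0, 0, 0.09])

```text
clock: 6.33
position: [0.578, -0.2883, 0.1681]
tool_rot: [[-0.984, 0.175, 0.008], [0.175, 0.985, -0.005], [-0.009, -0.004, -1.0]]
force: [1.1, -0.3, 0.2]
grip_width: 0.946
grip_force: 0.0
```

```bash
python3 - <<'E'
from h import *
go(.447,.342,.16,100)
E
```

```text
t 6.3333 pos [ 0.578  -0.2883  0.1681] yaw 79.91 tilt 0.56 q6 -112.3 -> shift [0.2395 0.5977 0.0037] n 16.1 wz -20.09 rot rows 2.9
```

>>> drive_tool(steps=[0.0141, 0.0352, 0, 0, 0, 0, 0.078, 0.0141, 0.0352, 0, 0, 0, 0, 0.078, 0.0141, 0.0352, 0, 0, 0, 0, 0.078, 0.0141, 0.0352, 0, 0, 0, 0, 0.078, 0.0141, 0.0352, 0, 0, 0, 0, 0.078, 0.0141, 0.0352, 0, 0, 0, 0, 0.078, 0.0141, 0.0352, 0, 0, 0, 0, 0.078, 0.0141, 0.0352, 0, 0, 0, 0, 0.078, 0.0141, 0.0352, 0, 0, 0, 0, 0.078, 0.0141, 0.0352, 0, 0, 0, 0, 0.078, 0.0141, 0.0352, 0, 0, 0, 0, 0.078, 0.0141, 0.0352, 0, 0, 0, 0, 0.078, 0.0141, 0.0352, 0, 0, 0, 0, 0.078, 0.0141, 0.0352, 0, 0, 0, 0, 0.078, 0.0141, 0.0352, 0, 0, 0, 0, 0.078, 0.0141, 0.0352, 0, 0, 0, 0, 0.078, 0.0141, 0.0352, 0, 0, 0, -6.7, 0.078, 0, 0, 0, 0, 0, -6.7, 0.078, 0, 0, 0, 0, 0, -6.7, 0.078, 0, 0, 0, 0, 0, 0, 0.078])

```text
clock: 8.0
position: [0.4445, 0.3447, 0.161]
tool_rot: [[-0.984, -0.18, 0.0], [-0.18, 0.984, 0.0], [-0.0, 0.0, -1.0]]
force: [0.0, -0.2, -0.4]
grip_width: 0.823
grip_force: 0.0
```

```bash
python3 - <<'E'
from h import *
go(.447,.342,.034,100);snap('wrist','w3.png')
E
```

```text
t 8.0 pos [0.4445 0.3447 0.161 ] yaw 100.39 tilt 0.01 q6 -69.3 -> shift [-0.002  -0.0031  0.127 ] n 3.2 wz 0.39 rot rows 0.1
```

View pics/w3.png

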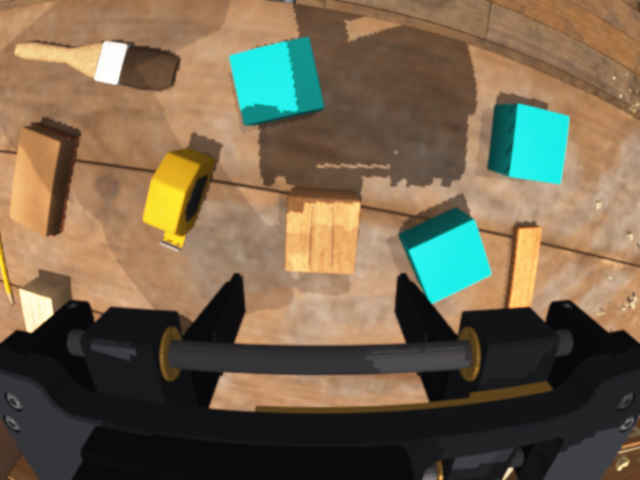

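The packing block is centred between the fingers at (322,232). The nearest turquoise corner, at (400,235), looks about 30 mm away. Next I'll measure it.

```bash
python3 - <<'E'
from h import *
P=np.array([wray(*p,.045)[:2] for p in[(287,195),(361,193),(355,273),(286,271)]]);print(P.mean(0),P.tolist(),wray(400,235,.045))
c=P.mean(0);go(c[0],c[1],.034,100)
T=np.array([wray(*p,.062)[:2] for p in[(182,150),(212,158),(172,236),(145,222)]]);print('tape',T.tolist())
S=np.array([wray(*p,.03)[:2] for p in[(27,124),(75,139),(53,235),(10,222)]]);print('sand',S.mean(0),S.tolist())
E
```

```text
[0.443425 0.345475] [[0.4181, 0.3147], [0.4072, 0.3681], [0.4704, 0.3764], [0.478, 0.3227]] [0.4338 0.4045 0.045 ]
t 8.05 pos [0.4447 0.3443 0.1611] yaw 99.92 tilt 0.01 q6 -68.9 -> shift [0.001  0.0014 0.1271] n 3.2 wz -0.08 rot rows 0.0
tape [[0.3941, 0.2366], [0.3969, 0.2596], [0.459, 0.234], [0.4517, 0.2107]]
sand [0.44265 0.071  ] [[0.3881, 0.0528], [0.3988, 0.1172], [0.4934, 0.0893], [0.4903, 0.0247]]
```

>>> drive_tool(steps=[0, 0.001, 0.03, 0, 0, 0, 0.078, 0, 0, 0.03, 0, 0, 0, 0.078, 0, 0, 0.03, 0, 0, 0, 0.078, 0, 0, 0.025, 0, 0, 0, 0.078, 0, 0, 0.012, 0, 0, 0, 0.078, 0, 0, 0, 0, 0, 0, 0.078, 0, 0, 0, 0, 0, 0, 0.045, 0, 0, 0, 0, 0, 0, 0.045, 0, 0, 0, 0, 0, 0, 0.045, 0, 0, 0, 0, 0, 0, 0.045, 0, 0, 0, 0, 0, 0, 0.045, 0, 0, 0, 0, 0, 0, 0.045, 0, 0, 0, 0, 0, 0, 0.045, 0, 0, 0, 0, 0, 0, 0.045])

```text
clock: 9.22
position: [0.4452, 0.3454, 0.0354]
tool_rot: [[-0.985, -0.173, 0.002], [-0.173, 0.985, 0.001], [-0.002, 0.001, -1.0]]
force: [-0.5, -1.2, 7.5]
grip_width: 0.588
grip_force: 14.8
```

>>> drive_tool(steps=[0, 0, -0.03, 0, 0, 0, 0.045, 0, 0, -0.03, 0, 0, 0, 0.045, 0, 0, -0.03, 0, 0, 0, 0.045, 0, 0, -0.03, 0, 0, 0, 0.045, 0, 0, 0, 0, 0, 7, 0.045, 0, 0, 0, 0, 0, 7, 0.045, 0, 0, 0, 0, 0, 7, 0.045, 0, 0, 0, 0, 0, 7, 0.045, 0, 0, 0, 0, 0, 7, 0.045, 0, 0, 0, 0, 0, 7, 0.045, 0, 0, 0, 0, 0, 7, 0.045, 0, 0, 0, 0, 0, 7, 0.045, 0, 0, 0, 0, 0, 7, 0.045, 0, 0, 0, 0, 0, 7, 0.045, 0, 0, 0, 0, 0, 7, 0.045, 0, 0, 0, 0, 0, 7, 0.045, 0, 0, 0, 0, 0, 6, 0.045, 0, 0, 0, 0, 0, 0, 0.045])

```text
clock: 10.72
position: [0.4446, 0.345, 0.1546]
tool_rot: [[-0.169, 0.986, 0.0], [0.986, 0.169, 0.0], [0.0, 0.001, -1.0]]
force: [-0.1, -0.3, -0.4]
grip_width: 0.581
grip_force: 14.8
```

```bash
python3 - <<'E'
from h import *
go(.4663,-.304,.16,9.5)
E
```

```text
t 10.7167 pos [0.4446 0.345  0.1546] yaw 9.72 tilt 0.03 q6 21.4 -> shift [-0.6434 -0.0883 -0.0056] n 16.2 wz 0.22 rot rows 0.0
```

>>> drive_tool(steps=[-0.0357, -0.0049, 0, 0, 0, 0, 0.045, -0.0357, -0.0049, 0, 0, 0, 0, 0.045, -0.0357, -0.0049, 0, 0, 0, 0, 0.045, -0.0357, -0.0049, 0, 0, 0, 0, 0.045, -0.0357, -0.0049, 0, 0, 0, 0, 0.045, -0.0357, -0.0049, 0, 0, 0, 0, 0.045, -0.0357, -0.0049, 0, 0, 0, 0, 0.045, -0.0357, -0.0049, 0, 0, 0, 0, 0.045, -0.0357, -0.0049, 0, 0, 0, 0, 0.045, -0.0357, -0.0049, 0, 0, 0, 0, 0.045, -0.0357, -0.0049, 0, 0, 0, 0, 0.045, -0.0357, -0.0049, 0, 0, 0, 0, 0.045, -0.0357, -0.0049, 0, 0, 0, 0, 0.045, -0.0357, -0.0049, 0, 0, 0, 0, 0.045, -0.0357, -0.0049, 0, 0, 0, 0, 0.045, -0.0357, -0.0049, 0, 0, 0, 0, 0.045, -0.0357, -0.0049, 0, 0, 0, 0, 0.045, -0.0357, -0.0049, 0, 0, 0, 0, 0.045, 0, 0, 0, 0, 0, 0, 0.045, 0, 0, 0, 0, 0, 0, 0.045])

```text
clock: 12.38
position: [0.469, -0.3045, 0.154]
tool_rot: [[-0.174, 0.985, 0.0], [0.985, 0.174, 0.0], [0.0, 0.0, -1.0]]
force: [0.0, -0.5, -1.0]
grip_width: 0.588
grip_force: 14.8
```

```bash
python3 - <<'E'
from h import *
go(.4663,-.304,.0415,9.5);snap('wrist','w4.png')
E
```

```text
t 12.3833 pos [ 0.469  -0.3045  0.154 ] yaw 10.03 tilt 0.01 q6 -49.8 -> shift [ 0.001  -0.0026  0.1125] n 2.8 wz 0.53 rot rows 0.1
```

View pics/w4.png

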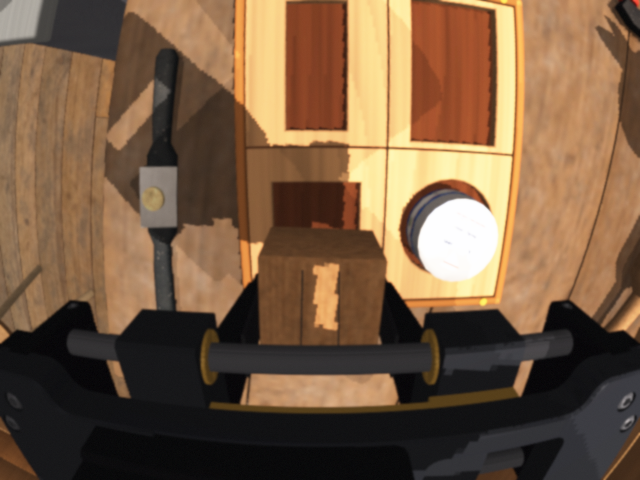

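The pot sits in the round pocket at (455,235), and the packing block is lined up over the square pocket. I'll lower it now.

>>> drive_tool(steps=[0.001, -0.0025, 0.03, 0, 0, 0.5, 0.045, 0, 0, 0.03, 0, 0, 0, 0.045, 0, 0, 0.025, 0, 0, 0, 0.045, 0, 0, 0.015, 0, 0, 0, 0.045, 0, 0, 0.007, 0, 0, 0, 0.045, 0, 0, 0.005, 0, 0, 0, 0.045, 0, 0, 0.001, 0, 0, 0, 0.045, 0, 0, 0, 0, 0, 0, 0.045, 0, 0, 0, 0, 0, 0, 0.045])

```text
clock: 13.18
position: [0.4672, -0.3026, 0.042]
tool_rot: [[-0.166, 0.986, 0.001], [0.986, 0.166, -0.001], [-0.001, 0.001, -1.0]]
force: [0.3, -0.2, -1.7]
grip_width: 0.582
grip_force: 14.8
```

>>> drive_tool(steps=[0, 0, 0, 0, 0, 0, 0.075, 0, 0, 0, 0, 0, 0, 0.075, 0, 0, 0, 0, 0, 0, 0.075, 0, 0, 0, 0, 0, 0, 0.075, 0, 0, -0.015, 0, 0, 0, 0.075, 0, 0, -0.035, 0, 0, 0, 0.075, 0, 0, -0.035, 0, 0, 0, 0.075, 0, 0, -0.035, 0, 0, 0, 0.075, 0, 0, 0, 0, 0, 0, 0.075])

```text
clock: 13.93
position: [0.4685, -0.3039, 0.1671]
tool_rot: [[-0.165, 0.986, 0.007], [0.986, 0.165, -0.006], [-0.007, 0.006, -1.0]]
force: [0.4, -0.1, 0.4]
grip_width: 0.792
grip_force: 0.0
```

```bash
python3 - <<'E'
from h import *
go(.436,.226,.17,79)
E
```

```text
t 13.9333 pos [ 0.4685 -0.3039  0.1671] yaw 9.51 tilt 0.52 q6 -49.3 -> shift [ 0.528   0.0555 -0.0061] n 13.3 wz -69.49 rot rows 9.9
```

>>> drive_tool(steps=[0.0352, 0.0037, 0, 0, 0, 0, 0.075, 0.0352, 0.0037, 0, 0, 0, 0, 0.075, 0.0352, 0.0037, 0, 0, 0, 0, 0.075, 0.0352, 0.0037, 0, 0, 0, 0, 0.075, 0.0352, 0.0037, 0, 0, 0, 0, 0.075, 0.0352, 0.0037, 0, 0, 0, 0, 0.075, 0.0352, 0.0037, 0, 0, 0, 0, 0.075, 0.0352, 0.0037, 0, 0, 0, 0, 0.075, 0.0352, 0.0037, 0, 0, 0, 0, 0.075, 0.0352, 0.0037, 0, 0, 0, 0, 0.075, 0.0352, 0.0037, 0, 0, 0, 0, 0.075, 0.0352, 0.0037, 0, 0, 0, 0, 0.075, 0.0352, 0.0037, 0, 0, 0, 0, 0.075, 0.0352, 0.0037, 0, 0, 0, 0, 0.075, 0.0352, 0.0037, 0, 0, 0, 0, 0.075])

```text
clock: 15.18
position: [0.4339, 0.2291, 0.161]
tool_rot: [[-0.165, 0.986, 0.0], [0.986, 0.165, 0.0], [0.0, 0.0, -1.0]]
force: [1.0, -0.4, 1.0]
grip_width: 0.79
grip_force: 0.0
```

>>> drive_tool(steps=[0, 0, 0, 0, 0, -6.95, 0.075, 0, 0, 0, 0, 0, -6.95, 0.075, 0, 0, 0, 0, 0, -6.95, 0.075, 0, 0, 0, 0, 0, -6.95, 0.075, 0, 0, 0, 0, 0, -6.95, 0.075, 0, 0, 0, 0, 0, -6.95, 0.075, 0, 0, 0, 0, 0, -6.95, 0.075, 0, 0, 0, 0, 0, -6.95, 0.075, 0, 0, 0, 0, 0, -6.95, 0.075, 0, 0, 0, 0, 0, -6.95, 0.075, 0, 0, 0, 0, 0, 0, 0.075, 0, 0, 0, 0, 0, 0, 0.075])

```text
clock: 16.18
position: [0.4343, 0.2273, 0.161]
tool_rot: [[-0.981, 0.195, -0.0], [0.195, 0.981, 0.0], [0.0, 0.0, -1.0]]
force: [-0.5, -1.3, -0.6]
grip_width: 0.792
grip_force: 0.0
```

```bash
python3 - <<'E'
from h import *
go(.436,.226,.05,79);snap('wrist','w5.png')
E
```

```text
t 16.1833 pos [0.4343 0.2273 0.161 ] yaw 78.78 tilt 0.01 q6 -58.9 -> shift [-0.0019 -0.001   0.111 ] n 2.8 wz -0.22 rot rows 0.0
```

View pics/w5.png

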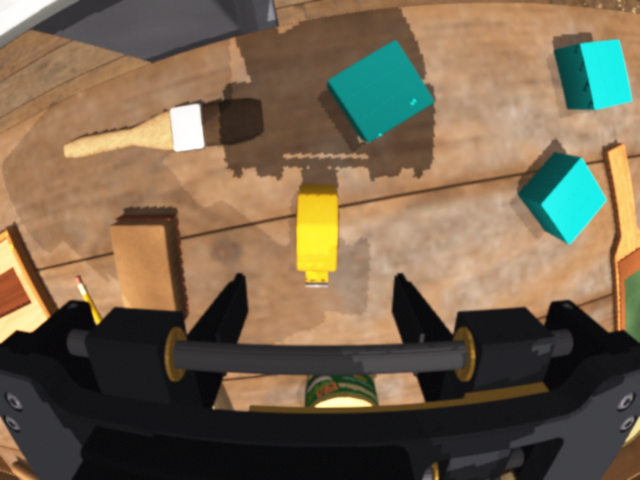

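The tape is aligned and centred at (318,230), with its tongue end at (316,286). The sanding block's far end is at (112–176,220).

```bash
python3 - <<'E'
from h import *
print('tongue',wray(316,286,.006),'sides',wray(298,230,.06),wray(338,230,.06),'front',wray(318,270,.06),wray(318,270,.03),'rear',wray(318,186,.03),wray(318,190,.05))
print('sand',wray(112,224,.03),wray(174,218,.03),'edge',wray(129,314,.03),wray(184,290,.03))
E
```

```text
tongue [0.4929 0.212  0.006 ] sides [0.4228 0.2136 0.06  ] [0.4284 0.2416 0.06  ] front [0.4557 0.2215 0.06  ] [0.4679 0.219  0.03  ] rear [0.3995 0.2327 0.03  ] [0.3991 0.2329 0.05  ]
sand [0.3926 0.048  0.03  ] [0.4004 0.1105 0.03  ] edge [0.4807 0.0306 0.03  ] [0.4651 0.0985 0.03  ]
```

>>> drive_tool(steps=[-0.002, -0.0015, 0.03, 0, 0, 0, 0.075, 0, 0, 0.03, 0, 0, 0, 0.075, 0, 0, 0.025, 0, 0, 0, 0.075, 0, 0, 0.018, 0, 0, 0, 0.075, 0, 0, 0.008, 0, 0, 0, 0.075, 0, 0, 0, 0, 0, 0, 0.075, 0, 0, 0, 0, 0, 0, 0.02, 0, 0, 0, 0, 0, 0, 0.02, 0, 0, 0, 0, 0, 0, 0.02, 0, 0, 0, 0, 0, 0, 0.02, 0, 0, 0, 0, 0, 0, 0.02, 0, 0, 0, 0, 0, 0, 0.02, 0, 0, 0, 0, 0, 0, 0.02, 0, 0, 0, 0, 0, 0, 0.02, 0, 0, 0, 0, 0, 0, 0.02, 0, 0, 0, 0, 0, 0, 0.02])

```text
clock: 17.57
position: [0.4361, 0.2255, 0.0503]
tool_rot: [[-0.982, 0.191, 0.0], [0.191, 0.982, 0.0], [-0.0, 0.0, -1.0]]
force: [-1.0, -0.5, 5.4]
grip_width: 0.317
grip_force: 15.0
```

>>> drive_tool(steps=[0, 0, -0.03, 0, 0, 0, 0.02, 0, 0, -0.03, 0, 0, 0, 0.02, 0, 0, -0.03, 0, 0, 0, 0.02, 0, 0, -0.03, 0, 0, 0, 0.02, 0, 0, 0, 0, 0, 6.95, 0.02, 0, 0, 0, 0, 0, 6.95, 0.02, 0, 0, 0, 0, 0, 6.95, 0.02, 0, 0, 0, 0, 0, 6.95, 0.02, 0, 0, 0, 0, 0, 6.95, 0.02, 0, 0, 0, 0, 0, 6.95, 0.02, 0, 0, 0, 0, 0, 6.95, 0.02, 0, 0, 0, 0, 0, 6.95, 0.02, 0, 0, 0, 0, 0, 6.95, 0.02, 0, 0, 0, 0, 0, 6.9, 0.02, 0, 0, 0, 0, 0, 0, 0.02])

```text
clock: 18.82
position: [0.4359, 0.2255, 0.1698]
tool_rot: [[-0.16, 0.987, -0.001], [0.987, 0.16, -0.0], [-0.0, -0.001, -1.0]]
force: [-0.8, -0.6, -1.8]
grip_width: 0.316
grip_force: 15.0
```

```bash
python3 - <<'E'
from h import *
go(.4425,-.163,.17,9.5)
E
```

```text
t 18.8167 pos [0.4359 0.2255 0.1698] yaw 9.23 tilt 0.04 q6 10.4 -> shift [-3.845e-01 -5.580e-02 -1.000e-04] n 9.7 wz -0.27 rot rows 0.0
```

>>> drive_tool(steps=[-0.035, -0.0051, 0, 0, 0, 0, 0.02, -0.035, -0.0051, 0, 0, 0, 0, 0.02, -0.035, -0.0051, 0, 0, 0, 0, 0.02, -0.035, -0.0051, 0, 0, 0, 0, 0.02, -0.035, -0.0051, 0, 0, 0, 0, 0.02, -0.035, -0.0051, 0, 0, 0, 0, 0.02, -0.035, -0.0051, 0, 0, 0, 0, 0.02, -0.035, -0.0051, 0, 0, 0, 0, 0.02, -0.035, -0.0051, 0, 0, 0, 0, 0.02, -0.035, -0.0051, 0, 0, 0, 0, 0.02, -0.0345, -0.0051, 0, 0, 0, -0.2, 0.02, 0, 0, 0.03, 0, 0, 0, 0.02, 0, 0, 0.03, 0, 0, 0, 0.02, 0, 0, 0, 0, 0, 0, 0.02, 0, 0, 0, 0, 0, 0, 0.02])

```text
clock: 20.07
position: [0.4439, -0.1627, 0.1095]
tool_rot: [[-0.172, 0.985, -0.003], [0.985, 0.172, 0.002], [0.002, -0.003, -1.0]]
force: [0.1, -0.6, -2.5]
grip_width: 0.315
grip_force: 15.0
```

```bash
python3 - <<'E'
from h import *
go(.4425,-.163,.0565,9.5);snap('wrist','w6.png')
E
```

```text
t 20.0667 pos [ 0.4439 -0.1627  0.1095] yaw 9.9 tilt 0.2 q6 -38.1 -> shift [-0.0002 -0.0013  0.053 ] n 1.3 wz 0.4 rot rows 0.1
```

View pics/w6.png

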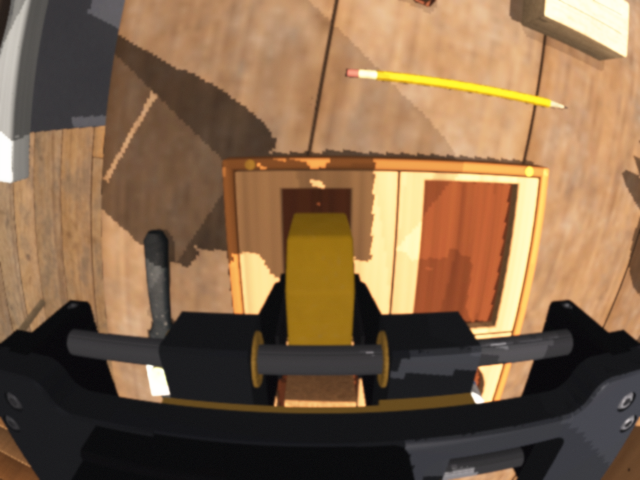

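The tape lines up with the narrow pocket, centred at (318,250). I'll lower it and release.

>>> drive_tool(steps=[0, -0.001, 0.02, 0, 0, 0.3, 0.02, 0, 0, 0.015, 0, 0, 0, 0.02, 0, 0, 0.01, 0, 0, 0, 0.02, 0, 0, 0.006, 0, 0, 0, 0.02, 0, 0, 0.002, 0, 0, 0, 0.02, 0, 0, 0, 0, 0, 0, 0.02, 0, 0, 0, 0, 0, 0, 0.02])

```text
clock: 20.7
position: [0.444, -0.1632, 0.058]
tool_rot: [[-0.165, 0.986, 0.001], [0.986, 0.165, -0.001], [-0.001, 0.001, -1.0]]
force: [0.3, -0.0, -2.0]
grip_width: 0.314
grip_force: 15.0
```

>>> drive_tool(steps=[0, 0, 0, 0, 0, 0, 0.055, 0, 0, 0, 0, 0, 0, 0.055, 0, 0, 0, 0, 0, 0, 0.055, 0, 0, 0, 0, 0, 0, 0.055, 0, 0, -0.015, 0, 0, 0, 0.075, 0, 0, -0.035, 0, 0, 0, 0.075, 0, 0, -0.035, 0, 0, 0, 0.075, 0, 0, -0.035, 0, 0, 0, 0.075, 0, 0, 0, 0, 0, 0, 0.075])

```text
clock: 21.45
position: [0.4453, -0.164, 0.1826]
tool_rot: [[-0.164, 0.986, 0.007], [0.986, 0.164, -0.004], [-0.005, 0.007, -1.0]]
force: [0.5, -0.4, -0.1]
grip_width: 0.785
grip_force: 0.0
```

```bash
python3 - <<'E'
from h import *
go(.446,.061,.17,78)
E
```

```text
t 21.45 pos [ 0.4453 -0.164   0.1826] yaw 9.46 tilt 0.48 q6 -37.7 -> shift [0.2219 0.0376 0.0117] n 5.6 wz -68.54 rot rows 9.8
```

>>> drive_tool(steps=[0.032, 0.0054, 0, 0, 0, 0, 0.085, 0.032, 0.0054, 0, 0, 0, 0, 0.085, 0.032, 0.0054, 0, 0, 0, 0, 0.085, 0.032, 0.0054, 0, 0, 0, 0, 0.085, 0.032, 0.0054, 0, 0, 0, 0, 0.085, 0.032, 0.0054, 0, 0, 0, 0, 0.085, 0.03, 0.0054, 0, 0, 0, 0, 0.085, 0, 0, 0, 0, 0, -6.85, 0.085, 0, 0, 0, 0, 0, -6.85, 0.085, 0, 0, 0, 0, 0, -6.85, 0.085, 0, 0, 0, 0, 0, -6.85, 0.085, 0, 0, 0, 0, 0, -6.85, 0.085, 0, 0, 0, 0, 0, -6.85, 0.085, 0, 0, 0, 0, 0, -6.85, 0.085, 0, 0, 0, 0, 0, -6.85, 0.085, 0, 0, 0, 0, 0, -6.85, 0.085, 0, 0, 0, 0, 0, -6.85, 0.085, 0, 0, 0, 0, 0, 0, 0.085, 0, 0, 0, 0, 0, 0, 0.085])

```text
clock: 23.03
position: [0.4443, 0.062, 0.177]
tool_rot: [[-0.977, 0.212, -0.0], [0.212, 0.977, 0.0], [0.0, 0.0, -1.0]]
force: [0.3, -0.3, -0.3]
grip_width: 0.897
grip_force: 0.0
```

```bash
python3 - <<'E'
from h import *
go(.446,.061,.03,78);snap('wrist','w7.png')
E
```

```text
t 23.0333 pos [0.4443 0.062  0.177 ] yaw 77.73 tilt 0.01 q6 -78.2 -> shift [-0.0019 -0.0007  0.147 ] n 3.7 wz -0.27 rot rows 0.0
```

View pics/w7.png

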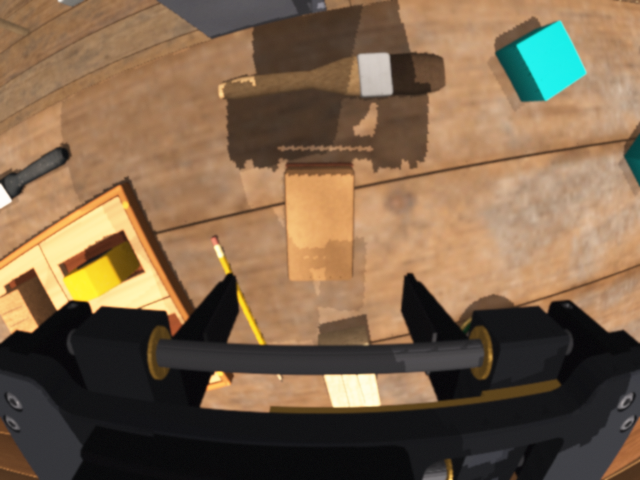

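The sanding block's top corners are at about (286,175), (354,175), (353,278) and (289,280). It is aligned with the fingers, and the tape is sitting in its pocket.

```bash
python3 - <<'E'
from h import *
P=np.array([wray(*p,.03)[:2] for p in[(286,174),(354,174),(353,278),(289,280)]]);c=P.mean(0);print(c,P.tolist());go(*c,.0305,78)
E
```

```text
[0.448075 0.061725] [[0.3969, 0.0442], [0.4087, 0.0981], [0.4984, 0.0801], [0.4883, 0.0245]]
t 23.0833 pos [0.4443 0.062  0.1771] yaw 77.71 tilt 0.01 q6 -78.2 -> shift [-0.0037  0.0005  0.1466] n 3.7 wz -0.29 rot rows 0.0
```

>>> drive_tool(steps=[-0.003, 0, 0.03, 0, 0, 0, 0.085, 0, 0, 0.035, 0, 0, 0, 0.085, 0, 0, 0.035, 0, 0, 0, 0.085, 0, 0, 0.025, 0, 0, 0, 0.085, 0, 0, 0.015, 0, 0, 0, 0.085, 0, 0, 0.0065, 0, 0, 0, 0.085, 0, 0, 0, 0, 0, 0, 0.05, 0, 0, 0, 0, 0, 0, 0.05, 0, 0, 0, 0, 0, 0, 0.05, 0, 0, 0, 0, 0, 0, 0.05, 0, 0, 0, 0, 0, 0, 0.05, 0, 0, 0, 0, 0, 0, 0.05, 0, 0, 0, 0, 0, 0, 0.05, 0, 0, 0, 0, 0, 0, 0.05, 0, 0, 0, 0, 0, 0, 0.05])

```text
clock: 24.33
position: [0.4478, 0.0615, 0.0316]
tool_rot: [[-0.978, 0.209, 0.002], [0.209, 0.978, 0.0], [-0.002, 0.0, -1.0]]
force: [-0.9, -1.0, 7.6]
grip_width: 0.618
grip_force: 15.0
```

>>> drive_tool(steps=[0, 0, -0.03, 0, 0, 0, 0.05, 0, 0, -0.03, 0, 0, 0, 0.05, 0, 0, -0.03, 0, 0, 0, 0.05, 0, 0, -0.03, 0, 0, 0, 0.05, 0, 0, 0, 0, 0, 6.85, 0.05, 0, 0, 0, 0, 0, 6.85, 0.05, 0, 0, 0, 0, 0, 6.85, 0.05, 0, 0, 0, 0, 0, 6.85, 0.05, 0, 0, 0, 0, 0, 6.85, 0.05, 0, 0, 0, 0, 0, 6.85, 0.05, 0, 0, 0, 0, 0, 6.85, 0.05, 0, 0, 0, 0, 0, 6.85, 0.05, 0, 0, 0, 0, 0, 6.85, 0.05, 0, 0, 0, 0, 0, 6.7, 0.05, 0, 0, 0, 0, 0, 0, 0.05])

```text
clock: 25.58
position: [0.4472, 0.0614, 0.151]
tool_rot: [[-0.161, 0.987, 0.001], [0.987, 0.161, 0.0], [0.0, 0.001, -1.0]]
force: [0.7, 0.4, -1.1]
grip_width: 0.62
grip_force: 15.0
```

```bash
python3 - <<'E'
from h import *
go(.554,-.155,.15,9.5)
E
```

```text
t 25.5833 pos [0.4472 0.0614 0.151 ] yaw 9.28 tilt 0.03 q6 -9.9 -> shift [-0.2308  0.0705  0.0011] n 6.0 wz -0.22 rot rows 0.0
```

>>> drive_tool(steps=[-0.033, 0.0101, 0, 0, 0, 0, 0.05, -0.033, 0.0101, 0, 0, 0, 0, 0.05, -0.033, 0.0101, 0, 0, 0, 0, 0.05, -0.033, 0.0101, 0, 0, 0, 0, 0.05, -0.033, 0.0101, 0, 0, 0, 0, 0.05, -0.033, 0.0101, 0, 0, 0, -0.2, 0.05, -0.033, 0.01, 0, 0, 0, 0, 0.05, 0, 0, 0.03, 0, 0, 0, 0.05, 0, 0, 0, 0, 0, 0, 0.05, 0, 0, 0, 0, 0, 0, 0.05, 0, 0, 0, 0, 0, 0, 0.05])

```text
clock: 26.5
position: [0.5553, -0.1537, 0.1213]
tool_rot: [[-0.173, 0.985, -0.0], [0.985, 0.173, 0.0], [0.0, -0.0, -1.0]]
force: [0.5, -0.0, 0.1]
grip_width: 0.617
grip_force: 15.0
```

```bash
python3 - <<'E'
from h import *
go(.554,-.155,.0375,9.5);snap('wrist','w8.png')
E
```

```text
t 26.5 pos [ 0.5553 -0.1537  0.1213] yaw 9.94 tilt 0.03 q6 -32.0 -> shift [-0.001  -0.0015  0.0838] n 2.1 wz 0.44 rot rows 0.1
```

View pics/w8.png

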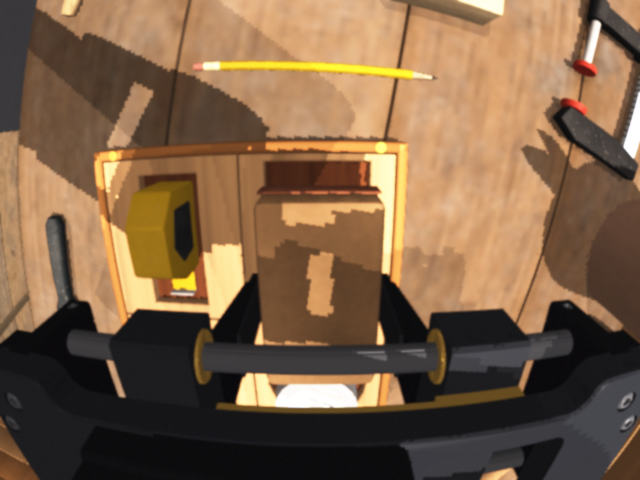

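The block is over the large pocket, and its leading bottom edge is at (320,189). I'll check where that puts it lengthwise.

```bash
python3 - <<'E'
from h import *
print('edge',wray(320,189,.091),'expect',[.554-.165*.052,-.155+.986*.052],'top edge',wray(320,197,.121), 'tape',wray(183,293,.008))
go(.554,-.155,.0375,9.5)
E
```

```text
edge [ 0.5477 -0.1033  0.091 ] expect [0.54542, -0.103728] top edge [ 0.5473 -0.1014  0.121 ] tape [ 0.4524 -0.222   0.008 ]
t 26.55 pos [ 0.5556 -0.1537  0.1218] yaw 9.93 tilt 0.04 q6 -32.0 -> shift [-0.001  -0.0018  0.0843] n 2.1 wz 0.43 rot rows 0.1
```

>>> drive_tool(steps=[-0.001, -0.0015, 0.025, 0, 0, 0.4, 0.05, 0, 0, 0.025, 0, 0, 0, 0.05, 0, 0, 0.015, 0, 0, 0, 0.05, 0, 0, 0.01, 0, 0, 0, 0.05, 0, 0, 0.006, 0, 0, 0, 0.05, 0, 0, 0.0025, 0, 0, 0, 0.05, 0, 0, 0, 0, 0, 0, 0.05, 0, 0, 0, 0, 0, 0, 0.05])

```text
clock: 27.22
position: [0.5547, -0.1557, 0.0381]
tool_rot: [[-0.164, 0.987, 0.001], [0.987, 0.164, -0.0], [-0.001, 0.001, -1.0]]
force: [0.2, 0.9, -1.1]
grip_width: 0.618
grip_force: 15.0
```

>>> drive_tool(steps=[0, 0, 0, 0, 0, 0, 0.075, 0, 0, 0, 0, 0, 0, 0.075, 0, 0, 0, 0, 0, 0, 0.075, 0, 0, 0, 0, 0, 0, 0.075, 0, 0, -0.015, 0, 0, 0, 0.075, 0, 0, -0.035, 0, 0, 0, 0.075, 0, 0, -0.035, 0, 0, 0, 0.075, 0, 0, -0.035, 0, 0, 0, 0.075, 0.03, 0, -0.02, 0, 0, 0, 0.075, 0.03, 0, -0.02, 0, 0, 0, 0.075, 0.03, 0, -0.02, 0, 0, 0, 0.075, 0.03, 0, -0.02, 0, 0, 0, 0.075, 0.03, 0, 0, 0, 0, 0, 0.075, 0.03, 0, 0, 0, 0, 0, 0.075, 0.03, 0, 0, 0, 0, 0, 0.075, 0.03, 0, 0, 0, 0, 0, 0.075, 0, 0, 0, 0, 0, 0, 0.075])

```text
clock: 28.63
position: [0.5139, 0.0847, 0.2374]
tool_rot: [[-0.166, 0.986, 0.0], [0.986, 0.166, 0.001], [0.001, 0.0, -1.0]]
force: [0.6, -0.7, 0.0]
grip_width: 0.792
grip_force: 0.0
```

```bash
python3 - <<'E'
from h import *
a=snap('scene','s9.png')[260:355,250:375,::-1]; b=snap('side','d9.png')[150:225,215:340,::-1]
f=lambda i:cv2.resize(i,None,fx=3.1,fy=5 if 0 else 3.1,interpolation=2)
a,b=f(a),f(b);b=np.vstack([b,np.zeros((a.shape[0]-b.shape[0],b.shape[1],3),np.uint8)])
cv2.imwrite('pics/f9.png',np.hstack([a,b]))
E
```

```text
(no output)
```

View pics/f9.png

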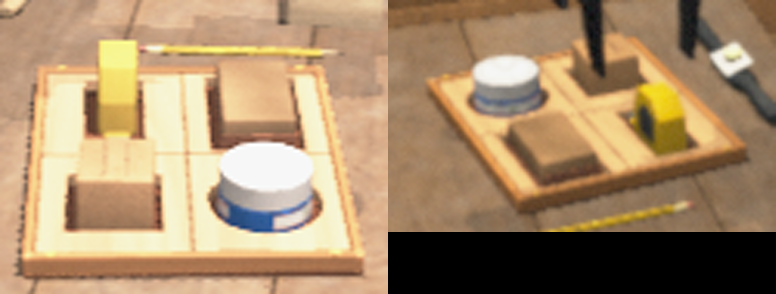

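Both views show all four things upright inside their pockets, with a gap around each one. The tin and offcut haven't been touched.

```bash
python3 -c "
from h import *
print(workorder.job_done())"
```

```text
the job is handed in; nothing more can be done
None
```

I packed the sanding block, tape measure, packing block and wax pot upright in their own pockets, never touched the tin or the offcut, and handed the job in at about 29 s of the 109 s allowed; the hand-in returned no verdict.

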